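Set a screen separator's heat by counted clicks and start it

ROBOT

A 7-joint arm with a two-finger parallel gripper is mounted at the origin on the work surface. World frame = base frame: x ahead of the robot, y to its left, z up, the work surface at z = 0. Lengths are in m, angles in rad, forces in N, time in s.
With the tool pointing down it reaches from about 0.4 to 0.85 m from the base axis. Payload 10.4 kg.
Tool frame: the origin (TCP) lies between the finger pads; the fingertips stand 22 mm ahead of it and the grasp point (between the pads) lies 3 mm ahead of it (r.nose_length is the distance from the TCP to the fingertips, in m); z points along the fingers, y is the line along which they close (so a half turn about z gives the same grasp; the last joint's range is limited). The gripper opens to 87 mm and grips with 3 to 60 N. Pads are 19 mm wide; open, the fingers measure 117 mm over their backs; the gripper's body (75 mm by 190 mm) begins 51 mm behind the grasp point.
Start: joints at [-1.211, 0.332, -0.065, 1.46, 0.022, 1.35, -0.088], TCP at [0.233, 0.58, 0.245] pointing down, gripper open.
Joint ranges: [-2.6, 2.6], [-0.5, 2.12], [-1.47, 1.34], [0.16, 2.42], [-1.27, 4.41], [0.06, 2.06], [-2.6, 2.6]. Speed limits (rad/s): [2.22, 2.22, 2.79, 2.79, 3.14, 3.14, 3.14].

INTERFACE

Orientations are given as a unit quaternion [x, y, z, w].
In Python, from bench import readout, cams, r gives the robot as it stands. The module is installed in compiled form; this text tells all that it offers.
- The arm moves only by the tool step_arm, never from a script. Its argument "deltas" is a list that holds one entry, the list of rows, each a list of 7 numbers: the turn, a rotation vector about the tool's x, y, z in rad, then the shift along the tool's x, y, z in m, then the opening in per cent of the stroke, from 0 (shut) to 100 (fully open). A call has 1 to 20 rows; each row is the pose to reach, as a shift and turn from the pose commanded when the call began, along the tool's axes at that moment; what a row does not reach only later rows make up. A row lasts 1/8 s, in which the tool goes at most 62.5 mm and 10.7 degrees, less where a joint would pass 70% of its speed; a pose out of reach is approached as far as the arm can. A call with a gripper value outside its range is refused whole. The fingers move at their own pace and stop on an object; "squeeze" is the grip in N (left out, the last holds). Time passes only in rows, so rows that repeat a pose let the fingers close. It gives the time, the measured TCP pose, the force, the opening and the grip force at its end, in the units of the state.
- readout.read_state(): the state, without advancing time (a new reading comes with each control period).
- cams.camera(name): name is "scene" or "top" or "wrist"; returns a dict with "img" (384x512x3 uint8, red, green, blue), "fx", "fy", "cx", "cy" (pixels), "origin" and "rotation" of the camera in the world; the wrist camera has in their place "T_tool_cam" (4x4, takes a point from camera to tool coordinates, whose origin is the TCP and whose axes are the flange's). Camera axes: x right, y up, looking along -z (the intrinsics and any distortion apply to the point x, -y, -z); pixel columns grow to the right and rows downward; lengths in m; the calibration is good to about 2 mm. A picture is of the moment at which its call begins: read the wrist's pose just before it. There is no depth.
- r.close_job(): hands the job in; it is judged then, once.
The state is a dict: "time": time; "joint_positions": joint angles; "joint_vel": joint speeds; "joint_torque": joint torques, N m; "ee_pos": TCP position; "eef_rot": TCP orientation; "ft_force": force on the tool from outside, world axes, zero at the start; "torque": the same for the moment, N m; "width": finger opening in m; "grip_force": force on a finger pad.
Only numpy, scipy, OpenCV 4.12 (cv2) and the standard library are available. Lean on these libraries where they do the work, as an engineer would, in place of code of your own. Each camera call takes 0.05 s, during which the arm holds its last target. There are 200 camera calls.

TASK

The scale round the red-capped heat knob on the screen separator has worn away, so turn that knob anticlockwise all the way back to its off stop, then clockwise exactly four clicks. With it resting on the fourth click, press the green start button right in and let it go; leave the timer knob, the tablet on the bed and everything else on the bench as they are.

Things in the scene. Friction and masses are not known exactly. Their poses are not given: they have to be found in the camera images.
- separator: Fixed grey screen separator, 320 mm square; origin: centre of its underside, z up, front to -x. Dark console panel from x = -160 mm (34 mm high) rising at 25 degrees to x = -50 mm (85 mm high), then a flat bed 85 mm high. In the panel's middle row, square to it, seen from the robot left to right: heat knob (y = 85 mm), start button (y = -5 mm), timer knob (y = -95 mm).
- heat_knob (a joint): Heat knob's angle, rad: 0 = off, grows clockwise seen from above the panel. Clicks every 0.524 (30 degrees), seven above off; rigid stops 0.05 beyond the end clicks. A spring detent pulls it to the nearest click when let go; leaving a click takes about 0.12 N m, falling to nothing halfway; over 0.25 N m is felt only at a stop. Starts on one of clicks 3 to 6.
- heat_grip (a point): On the heat knob's axis, 24 mm above the panel, 8 mm below its top, at the height to grip. z axis: out of the panel along the axis; x and y turn with the knob. Round, finely ribbed dark knob with a red cap and no pointer, 38 mm across, 32 mm tall from the panel, the same all round: grip it across any diameter.
- start_button (a joint): Travel of the green start button in m: a round push button 26 mm across in a grey bezel 44 mm across and 12 mm tall, on the panel. 0 = out, 0.006 = fully in, along the panel's normal; the spring needs about 1.5 N to begin and 5 N when fully in, and returns it.
- start_button_top (a point): Centre of the start button's top face, 22 mm above the panel when out; z axis out of the panel along the press axis (press the other way).
- timer_mark (a point): Outer part of the white line on top of the timer knob (dark, same size as the heat knob but with a dark cap and a white pointer line), 15 mm off that knob's axis, 33 mm above the panel. Not to be turned.
- tablet: Tablet with cracked black glass, aluminium back, 170 by 240 by 7 mm, 0.45 kg, loose, lying flat on the bed; origin at the centre of its underside.
- suction_cup: Small black and blue suction lifter, 52 mm across and 26 mm tall, loose, standing on the tablet's glass; origin at the centre of its underside.
- tape_roll: Yellow masking tape roll lying flat, 90 mm across, 24 mm tall, loose, beside the console at the heat knob's side; origin at the centre of its underside.
- screw_dish: Round steel dish with small screws, 88 mm across, 12 mm tall (16 mm with the screws), loose, beside the console on the timer's side; origin at the centre of its underside.
- pry_bar: Thin black plastic pry bar, 170 by 16 by 6 mm, loose, lying on the bench in front of the console; origin on its underside, 75 mm from its plain end.
- power_driver: Orange and black cordless screwdriver lying on its side, about 235 mm long and 46 mm thick, loose, to the left; origin under its middle.
- dust_blower: Black rubber air blower standing on its fins, 65 mm across, 185 mm tall, loose, at the right; origin at the centre of its underside.
- solder_spool: Spool of solder standing on its flange, 54 mm across, 38 mm tall, loose, at the right; origin at the centre of its underside.
- spray_can: Red spray can standing upright, 66 mm across, 190 mm tall, loose, at the back left; origin at the centre of its underside.

How it is judged:
On the way, in this order (a step that is already met when the one before it is completed fails the run):
1. the heat knob is turned back to off at its anticlockwise stop (value of joint heat_knob below 0.15 rad), for 0.2 s.
2. the heat knob rests on the fourth click above off (value of joint heat_knob between 1.894 and 2.294 rad and velocity of joint heat_knob between -0.2 and 0.2 rad/s), for 0.4 s.
3. the start button is pressed in with the knob on the fourth click (value of joint start_button above 0.0045 m and value of joint heat_knob between 1.894 and 2.294 rad), for 0.05 s.
At the end, for the whole second after the job is handed in: Heat knob at rest on the fourth click above off (2.094 rad, within 0.2), having been at off first; start button pressed 4.5 mm or more with the knob there and out again (under 1.5 mm); timer mark moved under 5 mm, tablet and suction cup under 12 mm, other loose things under 30 mm (value of joint heat_knob between 1.894 and 2.294 rad and velocity of joint heat_knob between -0.05 and 0.05 rad/s and value of joint start_button below 0.0015 m and distance of timer_mark from where it was at the start of the episode below 0.005 m and distance of each of tablet, suction_cup from where it was at the start of the episode below 0.012 m and distance of each of tape_roll, screw_dish, pry_bar, power_driver, dust_blower, solder_spool, spray_can from where it was at the start of the episode below 0.03 m); the robot touches nothing.
It fails at once if the start button is pressed while the heat knob is not on the fourth click (value of joint start_button above 0.0045 m and not (value of joint heat_knob between 1.894 and 2.294 rad)).
It fails at once if the timer knob is turned (distance of timer_mark from where it was at the start of the episode above 0.005 m).
It fails at once if the tablet or the suction cup on it is shifted (distance of any of tablet, suction_cup from where it was at the start of the episode above 0.012 m).
It fails at once if another thing on the bench is knocked about (distance of any of tape_roll, screw_dish, pry_bar, power_driver, dust_blower, solder_spool, spray_can from where it was at the start of the episode above 0.03 m).
It also fails if it takes over 72 s, if anything falls off the work surface, if the arm or the gripper's body presses on something with over 40 N, if the wrist force passes 120 N, or if a joint passes its speed limit or range.

## Working session

There is one attempt and no reset: what is moved stays moved. The work goes in short steps, Python scripts to look and compute and a tool call to move; the robot and the scene stay as the last step left them, time stands still between calls to the robot, and variables do not carry over. Pictures are saved under pics/ and viewed, at most 10 in all, crops included, and the job is handed in when it is done.

Besides the shell and the picture viewer there is one more tool, called after ">>>" as name(argument=value, ...), one argument or row to a line, values as JSON. step_arm: Moves the arm, as the interface text tells. Its arguments: {"type":"object","properties":{"deltas":{"type":"array"},"squeeze":{"type":"number"}},"required":["deltas"]}

```bash
mkdir -p pics; python3 - <<'E'
from bench import readout, cams, r
import cv2,numpy as np
s=readout.read_state();print({k:np.round(v,4).tolist() for k,v in s.items()},r.nose_length)
for n in("scene","top"):
    c=cams.camera(n);cv2.imwrite(f"pics/{n}0.png",c["img"][:,:,::-1]);np.savez(f"{n}.npz",**c)
    print({k:np.round(v,4).tolist() for k,v in c.items() if k!="img"})
c=cams.camera("wrist");print({k:np.round(v,4).tolist() for k,v in c.items() if k!="img"})
E
```

```text
{'time': 0.0, 'joint_positions': [-1.2106, 0.3329, -0.0647, 1.4609, 0.0216, 1.3499, -0.0885], 'joint_vel': [0.0011, -0.0008, 0.0006, 0.0007, -0.001, 0.0009, -0.0002], 'joint_torque': [-0.0001, -62.3256, 0.0246, -38.9891, -0.0614, 0.0399, 0.0001], 'ee_pos': [0.2333, 0.5794, 0.2438], 'eef_rot': [0.1902, 0.9817, -0.0007, -0.0001], 'ft_force': [0.5632, -0.4663, 0.1233], 'torque': [0.0423, 0.0082, 0.0749], 'grip_force': 0.0, 'width': 0.0871} 0.022
{'fx': 400.4272, 'fy': 400.4272, 'cx': 252.6833, 'cy': 198.8864, 'origin': [0.882, -0.448, 1.0025], 'rotation': [0.2491, 0.0836, 0.3302, 0.9066]}
{'fx': 402.0545, 'fy': 402.0545, 'cx': 250.379, 'cy': 195.1781, 'origin': [0.415, -0.0261, 1.2633], 'rotation': [-0.036, 0.0316, 0.7115, -0.7011]}
{'fx': 278.2823, 'fy': 278.2823, 'cx': 252.5829, 'cy': 191.231, 'T_tool_cam': [[0.0008, 0.957, 0.2901, 0.0787], [1.0, -0.0007, -0.0006, -0.0008], [-0.0003, 0.2901, -0.957, -0.1398], [0.0, 0.0, 0.0, 1.0]]}
```

View pics/scene0.png

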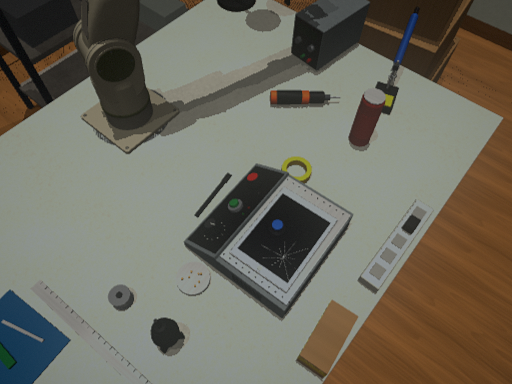

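View pics/top0.png

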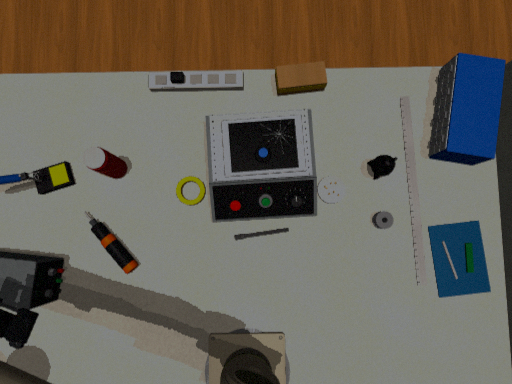

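```bash
cat > h.py <<'E'
import numpy as np,cv2
from scipy.spatial.transform import Rotation as R
from scipy.optimize import least_squares
def world_cam(c,s=None):
    if "T_tool_cam" in c:
        T=np.eye(4);T[:3,:3]=R.from_quat(s["eef_rot"]).as_matrix();T[:3,3]=s["ee_pos"]
        T=T@np.array(c["T_tool_cam"]);return T[:3,:3],T[:3,3]
    q=np.array(c["rotation"]);return (R.from_quat(q).as_matrix() if q.size==4 else q),np.array(c["origin"])
def proj(P,c,RT):
    p=(np.atleast_2d(P)-RT[1])@RT[0]
    return np.c_[c["cx"]+c["fx"]*p[:,0]/-p[:,2],c["cy"]-c["fy"]*p[:,1]/-p[:,2]]
def blob(img,kind):
    h=cv2.cvtColor(np.ascontiguousarray(img),cv2.COLOR_RGB2HSV);H,S,V=[h[...,i].astype(int) for i in range(3)]
    m={"red":((H<8)|(H>172))&(S>170)&(V>110),"green":(H>45)&(H<85)&(S>110)&(V>50)}[kind]
    n,l,st,ce=cv2.connectedComponentsWithStats(m.astype(np.uint8))
    return [(int(st[i,4]),np.round(ce[i],1).tolist(),st[i,:4].tolist()) for i in range(1,n) if st[i,4]>15]
n=np.array([-np.sin(np.radians(25)),0,np.cos(np.radians(25))])
mid=np.array([-.105,0,.0595])
def sep(P,v):return np.atleast_2d(P)@R.from_euler("z",v[2]).as_matrix().T+[v[0],v[1],0]
def pan(y,h):return mid+[0,y,0]+h*n
E
python3 - <<'E'
from h import *
for k in("scene","top"):
    c=dict(np.load(k+".npz"))
    for b in("red","green"):print(k,b,blob(c["img"],b))
E
```

```text
scene red [(54, [251.9, 176.1], [247, 173, 10, 7])]
scene green [(55, [233.5, 202.3], [229, 199, 9, 8]), (186, [5.7, 357.4], [0, 344, 15, 25])]
top red [(70, [235.0, 205.3], [231, 201, 9, 9])]
top green [(54, [265.4, 201.5], [262, 198, 8, 8]), (183, [469.5, 257.3], [466, 243, 8, 30])]
```

```bash
python3 - <<'E'
from h import *
C={k:dict(np.load(k+".npz")) for k in("scene","top")}
obs=[("scene",85,.032,(251.9,176.1)),("scene",-5,.022,(233.5,203)),("top",85,.032,(235,205.3)),("top",-5,.022,(265.4,201.5))]
def f(v):
    return np.concatenate([(proj(sep(pan(y/1e3,h),v),C[k],world_cam(C[k]))[0]-p) for k,y,h,p in obs])
s=least_squares(f,[.55,0,0]);print(s.x,np.degrees(s.x[2]),s.fun.round(1))
v=s.x
print(sep([pan(.085,.024),pan(-.005,.022),pan(-.095,.033)],v).round(4))
for k in C:print(k,proj(sep([[-.16,.16,.034],[-.16,-.16,.034],[.16,.16,.085],[.16,-.16,.085],pan(-.095,.032)],v),C[k],world_cam(C[k])).round().tolist())
E
```

```text
[ 0.62428538 -0.04916351  0.08475819] 4.8562867223965265 [-0.3  0.3 -0.  -1.   0.2 -0.1  0.1 -0.5]
[[ 0.5024  0.0258  0.0813]
 [ 0.5108 -0.0638  0.0794]
 [ 0.5138 -0.1539  0.0894]]
scene [[255.0, 163.0], [185.0, 244.0], [355.0, 209.0], [290.0, 309.0], [211.0, 224.0]]
top [[213.0, 222.0], [317.0, 212.0], [202.0, 116.0], [308.0, 105.0], [296.0, 199.0]]
```

```bash
cat >> h.py <<'E'
def tgt(pos,yaw,phi):
    "tool z into panel; phi: tool y angle about z from world-forward"
    z=-R.from_euler("z",yaw).apply(n)
    y0=np.array([np.cos(yaw),np.sin(yaw),0]);y0-=z*(y0@z);y0/=np.linalg.norm(y0)
    M=R.from_matrix(np.c_[np.cross(y0,z),y0,z])*R.from_rotvec([0,0,phi])
    return np.array(pos),M
def row(s,pos,M):
    A=R.from_quat(s["eef_rot"]);return np.r_[(A.inv()*M).as_rotvec(),A.inv().apply(pos-s["ee_pos"])].round(4).tolist()
E
python3 - <<'E'
from h import *
from bench import readout
s=readout.read_state();v=[.62428538,-.04916351,.07]
g=sep(pan(.085,.024+.003+.12),v)[0]
print(g,row(s,*tgt(g,v[2],0)))
E
```

```text
[0.45162464 0.02393913 0.19272724] [-0.3905, -0.2432, 1.0997, -0.41, -0.4338, 0.0517]
```

>>> step_arm(
  deltas=[
    [[-0.39, -0.243, 1.1, -0.41, -0.434, 0.052, 100], [-0.39, -0.243, 1.1, -0.41, -0.434, 0.052, 100], [-0.39, -0.243, 1.1, -0.41, -0.434, 0.052, 100], [-0.39, -0.243, 1.1, -0.41, -0.434, 0.052, 100], [-0.39, -0.243, 1.1, -0.41, -0.434, 0.052, 100], [-0.39, -0.243, 1.1, -0.41, -0.434, 0.052, 100], [-0.39, -0.243, 1.1, -0.41, -0.434, 0.052, 100], [-0.39, -0.243, 1.1, -0.41, -0.434, 0.052, 100], [-0.39, -0.243, 1.1, -0.41, -0.434, 0.052, 100], [-0.39, -0.243, 1.1, -0.41, -0.434, 0.052, 100], [-0.39, -0.243, 1.1, -0.41, -0.434, 0.052, 100], [-0.39, -0.243, 1.1, -0.41, -0.434, 0.052, 100], [-0.39, -0.243, 1.1, -0.41, -0.434, 0.052, 100], [-0.39, -0.243, 1.1, -0.41, -0.434, 0.052, 100], [-0.39, -0.243, 1.1, -0.41, -0.434, 0.052, 100]],
  ],
)

```text
time: 2.02
ee_pos: [0.4516, 0.0244, 0.1925]
eef_rot: [0.666, 0.714, 0.159, 0.147]
ft_force: [0.3, -0.3, -0.3]
width: 0.0869
grip_force: 0.0
```

```bash
cat > look.py <<'E'
import sys
from h import *
from bench import readout,cams
s=readout.read_state();c=cams.camera("wrist");t=sys.argv[1]
cv2.imwrite(f"pics/{t}.png",c["img"][:,:,::-1]);np.savez(t+".npz",**{k:x for k,x in c.items()},**{k:x for k,x in s.items()})
print(s["time"],np.round(s["ee_pos"],4),np.round(s["joint_positions"],3),np.round(s["ft_force"],2),np.round(s["torque"],3))
for b in("red","green"):print(b,blob(c["img"],b))
v=[.62428538,-.04916351,.07];RT=world_cam(c,s)
print(proj(sep([pan(.085,.032),pan(-.005,.022),pan(-.095,.032)],v),c,RT).round(1).tolist())
E
python3 look.py w1
```

```text
2.025 [0.4516 0.0244 0.1925] [-0.817 -0.439  0.51   2.318  0.425  0.819 -0.464] [ 0.28 -0.34 -0.28] [-0.065  0.592  0.016]
red [(703, [251.5, 196.0], [236, 182, 32, 29])]
green []
[[252.1, 193.5], [252.1, 270.0], [252.0, 343.8]]
```

View pics/w1.png

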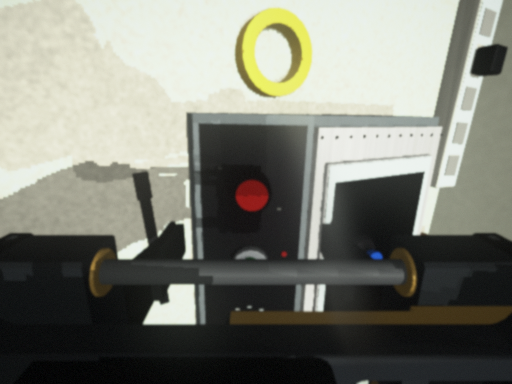

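>>> step_arm(
  deltas=[
    [[0, 0, 1.57, 0, 0, 0, 100], [0, 0, 1.57, 0, 0, 0, 100], [0, 0, 1.57, 0, 0, 0, 100], [0, 0, 1.57, 0, 0, 0, 100], [0, 0, 1.57, 0, 0, 0, 100], [0, 0, 1.57, 0, 0, 0, 100], [0, 0, 1.57, 0, 0, 0, 100], [0, 0, 1.57, 0, 0, 0, 100], [0, 0, 1.57, 0, 0, 0, 100], [0, 0, 1.57, 0, 0, 0, 100], [0, 0, 1.57, 0, 0, 0, 100], [0, 0, 1.57, 0, 0, 0, 100]],
  ],
)

```text
time: 3.58
ee_pos: [0.4517, 0.0242, 0.1925]
eef_rot: [0.976, 0.035, 0.216, -0.008]
ft_force: [-0.2, 0.6, 0.5]
width: 0.0866
grip_force: 0.0
```

```bash
python3 look.py w2; python3 - <<'E'
from h import *
v=[.62428538,-.04916351,.07]
for t,p in(("w1",(251.8,196.2)),("w2",None)):
    c=dict(np.load(t+".npz"));s=c;RT=world_cam(c,s)
    if p is None:
        b=max(blob(c["img"],"red"));p=b[1]
    d=RT[0]@[(p[0]-c["cx"])/c["fx"],-(p[1]-c["cy"])/c["fy"],-1]
    nn=R.from_euler("z",v[2]).apply(n);q=sep(pan(.085,.032),v)[0]
    P=RT[1]+d*(((q-RT[1])@nn)/(d@nn));print(t,P.round(4),(P-q).round(4),"grip est",(P-.008*nn).round(4))
E
```

```text
3.575 [0.4517 0.0242 0.1925] [-0.479 -0.355  0.24   2.306  0.221  0.76  -1.862] [-0.22  0.63  0.45] [-0.04   0.64   0.004]
red [(860, [253.5, 195.0], [237, 179, 34, 33])]
green [(31, [354.6, 153.3], [352, 151, 6, 6]), (482, [343.1, 192.7], [331, 181, 25, 24])]
[[251.8, 194.5], [342.5, 191.7], [439.7, 194.9]]
w1 [0.5001 0.0246 0.0884] [-0.     -0.0027 -0.0001] grip est [0.5034 0.0249 0.0811]
w2 [0.4997 0.0256 0.0883] [-0.0004 -0.0017 -0.0002] grip est [0.5031 0.0259 0.081 ]
```

View pics/w2.png

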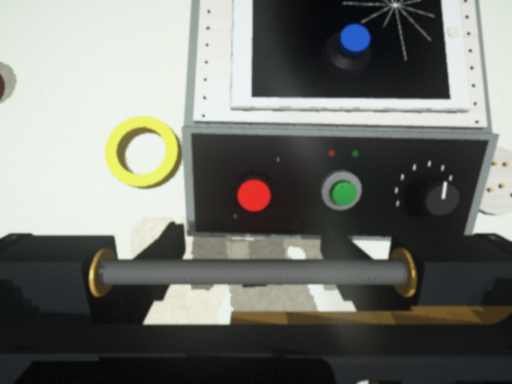

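```bash
python3 - <<'E'
from h import *
from bench import readout
s=readout.read_state();yaw=.07
nn=R.from_euler("z",yaw).apply(n)
print(row(s,*tgt(np.array([.5030,.0255,.0811])+.003*nn,yaw,1.57)))
E
```

```text
[-0.0009, 0.0001, 0.0002, -0.0006, 0.0024, 0.1197]
```

>>> step_arm(
  deltas=[
    [[0, 0, 0, -0.0005, 0.0024, 0.04, 100], [0, 0, 0, -0.0005, 0.0024, 0.07, 100], [0, 0, 0, -0.0005, 0.0024, 0.09, 100], [0, 0, 0, -0.0005, 0.0024, 0.105, 100], [0, 0, 0, -0.0005, 0.0024, 0.118, 100], [0, 0, 0, -0.0005, 0.0024, 0.118, 100], [0, 0, 0, -0.0005, 0.0024, 0.118, 100]],
  ],
)

```text
time: 4.5
ee_pos: [0.5011, 0.0253, 0.0857]
eef_rot: [0.976, 0.034, 0.216, -0.008]
ft_force: [0.2, -0.1, -0.0]
width: 0.0866
grip_force: 0.0
```

>>> step_arm(
  deltas=[
    [[0, 0, 0, 0, 0, 0, 60], [0, 0, 0, 0, 0, 0, 40], [0, 0, 0, 0, 0, 0, 30], [0, 0, 0, 0, 0, 0, 30], [0, 0, 0, 0, 0, 0, 30], [0, 0, 0, 0, 0, 0, 30], [0, 0, 0, 0, 0, 0, 30]],
  ],
  squeeze=25,
)

```text
time: 5.38
ee_pos: [0.5011, 0.0264, 0.0855]
eef_rot: [0.976, 0.035, 0.216, -0.008]
ft_force: [-3.0, 5.9, 1.1]
width: 0.0374
grip_force: 25.0
```

```bash
cat > st.py <<'E'
from h import *
from bench import readout
s=readout.read_state();z=R.from_quat(s["eef_rot"]).as_matrix()[:,2]
print(s["time"],"w",s["width"],"grip",s["grip_force"],np.round(s["ee_pos"],4),"F",np.round(s["ft_force"],1),"M",np.round(s["torque"],3),"Mz",round(float(np.dot(s["torque"],z)),3),"j7",s["joint_positions"][6],"tq7",s["joint_torque"][6],"phi-tool",R.from_quat(s["eef_rot"]).as_quat().round(3))
y=R.from_quat(s["eef_rot"]).as_matrix()[:,1];yw=.07
zz=-R.from_euler("z",yw).apply(n);M0=tgt([0,0,0],yw,0)[1]
print("phi",(M0.inv()*R.from_quat(s["eef_rot"])).as_rotvec().round(3))
E
python3 st.py
```

```text
5.375 w 0.03743657251439646 grip 25.013046115636826 [0.5011 0.0264 0.0855] F [-3.   5.9  1.1] M [0.871 0.974 0.468] Mz -0.026 j7 -1.7754699249962338 tq7 -0.010599380184430629 phi-tool [ 0.976  0.035  0.216 -0.008]
phi [1.000e-03 2.000e-03 1.569e+00]
```

>>> step_arm(
  deltas=[
    [[0, 0, -0.1, 0, -0.001, 0, 30], [0, 0, -0.2, 0, -0.001, 0, 30], [0, 0, -0.3, 0, -0.001, 0, 30], [0, 0, -0.4, 0, -0.001, 0, 30], [0, 0, -0.5, 0, -0.001, 0, 30], [0, 0, -0.6, 0, -0.001, 0, 30], [0, 0, -0.7, 0, -0.001, 0, 30], [0, 0, -0.7, 0, -0.001, 0, 30]],
  ],
)

```text
time: 6.38
ee_pos: [0.5009, 0.0268, 0.0854]
eef_rot: [0.905, 0.367, 0.206, 0.066]
ft_force: [-4.8, 3.6, 3.3]
width: 0.0371
grip_force: 25.0
```

```bash
python3 st.py
```

```text
6.375 w 0.037081462702595124 grip 24.999547500628978 [0.5009 0.0268 0.0854] F [-4.8  3.6  3.3] M [0.587 1.046 0.253] Mz 0.051 j7 -1.0845676796547978 tq7 1.11824881285429 phi-tool [0.905 0.367 0.206 0.066]
phi [0.001 0.001 0.871]
```

>>> step_arm(
  deltas=[
    [[0, 0, -0.15, 0, 0, 0, 30], [0, 0, -0.3, 0, 0, 0, 30], [0, 0, -0.45, 0, 0, 0, 30], [0, 0, -0.6, 0, 0, 0, 30], [0, 0, -0.75, 0, 0, 0, 30], [0, 0, -0.87, 0, 0, 0, 30], [0, 0, -0.95, 0, 0, 0, 30], [0, 0, -1.02, 0, 0, 0, 30], [0, 0, -1.02, 0, 0, 0, 30]],
  ],
)

```text
time: 7.5
ee_pos: [0.5008, 0.0259, 0.0852]
eef_rot: [0.612, 0.761, 0.147, 0.158]
ft_force: [-0.7, 0.1, -0.6]
width: 0.0375
grip_force: 25.0
```

```bash
python3 st.py
```

```text
7.5 w 0.03747162615527741 grip 24.999602395109832 [0.5008 0.0259 0.0852] F [-0.7  0.1 -0.6] M [-0.027  0.852 -0.318] Mz 0.303 j7 -0.07289436533932594 tq7 1.1030404642224312 phi-tool [0.612 0.761 0.147 0.158]
phi [ 0.001  0.001 -0.146]
```

>>> step_arm(
  deltas=[
    [[0, 0, -0.05, 0, 0, 0, 30], [0, 0, -0.1, 0, 0, 0, 30], [0, 0, -0.1, 0, 0, 0, 30]],
  ],
)

```text
time: 7.88
ee_pos: [0.5009, 0.0258, 0.0852]
eef_rot: [0.573, 0.79, 0.139, 0.166]
ft_force: [-0.6, -0.7, -0.7]
width: 0.0373
grip_force: 25.0
```

```bash
python3 st.py
```

```text
7.875 w 0.037254688242470434 grip 24.99717526137829 [0.5009 0.0258 0.0852] F [-0.6 -0.7 -0.7] M [-0.036  0.768 -0.512] Mz 0.471 j7 0.026147499433472905 tq7 1.0238629952073097 phi-tool [0.573 0.79  0.139 0.166]
phi [ 0.001  0.    -0.246]
```

>>> step_arm(
  deltas=[
    [[0, 0, 0, 0, 0, 0, 75], [0, 0, 0, 0, 0, 0, 75], [0, 0, 0, 0, 0, 0, 75], [0, 0, -0.15, 0, 0, 0, 75], [0, 0, -0.3, 0, 0, 0, 75], [0, 0, -0.3, 0, 0, 0, 30], [0, 0, -0.3, 0, 0, 0, 30], [0, 0, -0.3, 0, 0, 0, 30], [0, 0, -0.3, 0, 0, 0, 30], [0, 0, -0.3, 0, 0, 0, 30], [0, 0, -0.3, 0, 0, 0, 30], [0, 0, -0.3, 0, 0, 0, 30]],
  ],
)

```text
time: 9.38
ee_pos: [0.501, 0.0261, 0.0853]
eef_rot: [0.447, 0.868, 0.113, 0.185]
ft_force: [-1.8, -0.7, 2.3]
width: 0.0376
grip_force: 25.0
```

```bash
python3 st.py
```

```text
9.375 w 0.03762211669745992 grip 24.987698597833514 [0.501  0.0261 0.0853] F [-1.8 -0.7  2.3] M [-0.233  0.735 -0.097] Mz 0.011 j7 0.3268936889834424 tq7 0.005422104732133448 phi-tool [0.447 0.868 0.113 0.185]
phi [ 0.     0.001 -0.549]
```

>>> step_arm(
  deltas=[
    [[0, 0, 0.14, 0, 0, 0, 30], [0, 0, 0.28, 0, 0, 0, 30], [0, 0, 0.42, 0, 0, 0, 30], [0, 0, 0.56, 0, 0, 0, 30], [0, 0, 0.7, 0, 0, 0, 30], [0, 0, 0.84, 0, 0, 0, 30], [0, 0, 0.98, 0, 0, 0, 30], [0, 0, 1.12, 0, 0, 0, 30], [0, 0, 1.26, 0, 0, 0, 30], [0, 0, 1.4, 0, 0, 0, 30], [0, 0, 1.54, 0, 0, 0, 30], [0, 0, 1.68, 0, 0, 0, 30], [0, 0, 1.82, 0, 0, 0, 30], [0, 0, 1.96, 0, 0, 0, 30], [0, 0, 2.094, 0, 0, 0, 30], [0, 0, 2.094, 0, 0, 0, 30], [0, 0, 2.094, 0, 0, 0, 30]],
  ],
)

```text
time: 11.5
ee_pos: [0.5002, 0.0264, 0.0849]
eef_rot: [0.975, 0.047, 0.215, -0.005]
ft_force: [-9.1, 0.9, 5.9]
width: 0.0373
grip_force: 25.0
```

```bash
python3 st.py
```

```text
11.5 w 0.037272725165260596 grip 24.992889454588294 [0.5002 0.0264 0.0849] F [-9.1  0.9  5.9] M [-0.264  1.699 -0.101] Mz 0.032 j7 -1.7545018953594576 tq7 -0.02251350204460323 phi-tool [ 0.975  0.047  0.215 -0.005]
phi [ 2.000e-03 -1.000e-03  1.544e+00]
```

>>> step_arm(
  deltas=[
    [[0, 0, 0, 0, 0, 0, 80], [0, 0, 0, 0, 0, 0, 80], [0, 0, 0, 0, 0, 0, 80], [0, 0, 0, 0, 0, 0, 80], [0, 0, 0, 0, 0, 0, 80], [0, 0, 0, 0, 0, -0.03, 80], [0, 0, 0, 0, 0, -0.07, 80], [0, 0, 0, 0, 0, -0.12, 80], [0, 0, 0, 0, 0, -0.12, 80], [0, 0, 0, 0, 0, -0.12, 80]],
  ],
)

```text
time: 12.75
ee_pos: [0.4504, 0.0226, 0.1938]
eef_rot: [0.975, 0.047, 0.216, -0.005]
ft_force: [0.3, 0.6, -0.2]
width: 0.0695
grip_force: 0.0
```

```bash
python3 look.py w3;python3 st.py; python3 - <<'E'
from h import *
from bench import readout
s=readout.read_state();v=[.62428538,-.04916351,.07];nn=R.from_euler("z",.07).apply(n)
c=dict(np.load("w3.npz"));RT=world_cam(c,c)
for k,y,h in(("red",.085,.032),("green",-.005,.022)):
    p=max(blob(c["img"],k))[1];d=RT[0]@[(p[0]-c["cx"])/c["fx"],-(p[1]-c["cy"])/c["fy"],-1]
    q=sep(pan(y,h),v)[0];P=RT[1]+d*(((q-RT[1])@nn)/(d@nn));print(k,P.round(4),(P-q).round(4))
print("tip 25mm above button, tcp:",row(s,*tgt(P+(.022+.025)*nn,.07,1.57)))
E
```

```text
12.75 [0.4504 0.0226 0.1938] [-0.499 -0.365  0.259  2.308  0.232  0.767 -1.844] [ 0.31  0.6  -0.17] [-0.096  0.663  0.027]
red [(846, [252.0, 193.7], [236, 178, 33, 33])]
green [(29, [353.1, 154.6], [351, 152, 6, 6]), (476, [340.9, 193.6], [329, 182, 25, 24])]
[[250.2, 193.2], [340.3, 192.5], [436.2, 198.0]]
12.8 w 0.06962843406839048 grip 0.0 [0.4502 0.0225 0.1931] F [-0.1  0.7  0.1] M [-0.084  0.705  0.017] Mz -0.029 j7 -1.8436855248399864 tq7 -0.018830240587703884 phi-tool [ 0.975  0.047  0.216 -0.005]
phi [ 2.000e-03 -1.000e-03  1.545e+00]
red [0.4998 0.0256 0.0883] [-0.0003 -0.0018 -0.0002]
green [ 0.5097 -0.063   0.079 ] [-0.0009 -0.0008 -0.0005]
tip 25mm above button, tcp: [-0.0005, 0.0015, 0.0253, -0.0021, 0.0894, 0.0789]
```

>>> step_arm(
  deltas=[
    [[0, 0, 0.025, -0.002, 0.045, 0, 0], [0, 0, 0.025, -0.002, 0.0894, 0, 0], [0, 0, 0.025, -0.002, 0.0894, 0.04, 0], [0, 0, 0.025, -0.002, 0.0894, 0.079, 0], [0, 0, 0.025, -0.002, 0.0894, 0.079, 0], [0, 0, 0.025, -0.002, 0.0894, 0.079, 0], [0, 0, 0.025, -0.002, 0.0894, 0.079, 0], [0, 0, 0.025, -0.002, 0.0894, 0.079, 0]],
  ],
  squeeze=10,
)

```text
time: 13.8
ee_pos: [0.4906, -0.0642, 0.1236]
eef_rot: [0.975, 0.035, 0.217, -0.008]
ft_force: [-0.7, 0.4, 0.5]
width: 0.0021
grip_force: 0.0
```

```bash
python3 look.py w4;python3 st.py
```

```text
13.8 [ 0.4906 -0.0642  0.1236] [-0.557 -0.17   0.61   2.311  0.073  0.536 -1.486] [-0.71  0.44  0.49] [-0.166  0.678  0.002]
red [(40, [238.1, 169.2], [235, 166, 7, 7]), (1478, [122.7, 228.4], [101, 208, 45, 43])]
green [(55, [269.6, 169.9], [266, 166, 8, 9]), (484, [252.7, 217.7], [237, 207, 32, 33])]
[[121.0, 227.8], [250.3, 222.4], [379.4, 228.3]]
13.85 w 0.001459117874715593 grip 0.0 [ 0.4906 -0.0642  0.1235] F [0.6 0.4 0.2] M [-0.079  0.648 -0.002] Mz -0.012 j7 -1.4858896752453603 tq7 -0.02629079099278897 phi-tool [ 0.976  0.035  0.217 -0.008]
phi [-0.     0.002  1.57 ]
```

View pics/w4.png

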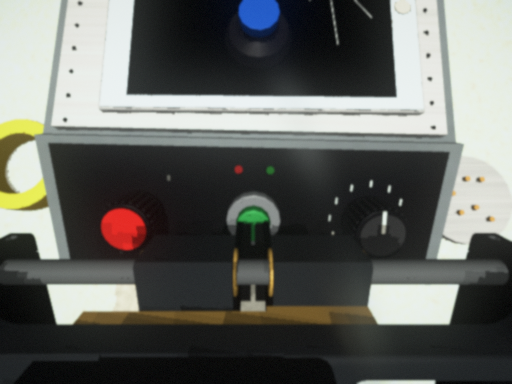

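>>> step_arm(
  deltas=[
    [[0, 0, 0, 0, 0, 0.015, 0], [0, 0, 0, 0, 0, 0.022, 0], [0, 0, 0, 0, 0, 0.027, 0], [0, 0, 0, 0, 0, 0.031, 0], [0, 0, 0, 0, 0, 0.032, 0], [0, 0, 0, 0, 0, 0.032, 0]],
  ],
)

```text
time: 14.6
ee_pos: [0.5035, -0.0634, 0.0948]
eef_rot: [0.976, 0.034, 0.216, -0.009]
ft_force: [-36.7, -0.9, 46.7]
width: 0.0002
grip_force: 29.2
```

```bash
python3 st.py
```

```text
14.6 w 0.00018157903558195716 grip 29.238360291346908 [ 0.5035 -0.0634  0.0948] F [-36.7  -0.9  46.7] M [0.137 3.795 0.253] Mz -0.05 j7 -1.3685745562829796 tq7 0.027824433054775 phi-tool [ 0.976  0.034  0.216 -0.009]
phi [3.000e-03 1.000e-03 1.571e+00]
```

>>> step_arm(
  deltas=[
    [[0, 0, 0, 0, 0, -0.005, 0], [0, 0, 0, 0, 0, -0.02, 0], [0, 0, 0, 0, 0, -0.06, 0], [0, 0, 0, 0, 0, -0.1, 0], [0, 0, 0, 0, 0, -0.1, 0], [0, 0, 0, 0, 0, -0.1, 0], [0, 0, 0, 0, 0, -0.1, 0]],
  ],
)

```text
time: 15.48
ee_pos: [0.4613, -0.0662, 0.1831]
eef_rot: [0.976, 0.035, 0.215, -0.008]
ft_force: [-0.1, -0.1, 0.6]
width: 0.0005
grip_force: 0.0
```

```bash
python3 look.py w5
```

```text
15.475 [ 0.4613 -0.0662  0.1831] [-0.513 -0.358  0.519  2.294  0.207  0.734 -1.606] [-0.13 -0.1   0.6 ] [-0.144  0.684  0.02 ]
red [(16, [241.5, 153.0], [240, 151, 4, 5]), (917, [155.0, 196.9], [138, 181, 35, 33])]
green [(29, [265.9, 153.3], [263, 151, 6, 6]), (506, [252.9, 194.3], [241, 182, 25, 26])]
[[153.3, 196.3], [250.9, 193.2], [348.3, 196.7]]
```

View pics/w5.png

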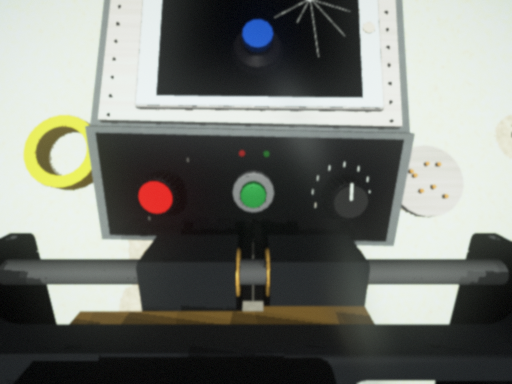

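The button at (253,194) is back out, the timer line at (351,191) still points up, and the tablet and suction cup have not moved. I'm handing the job in.

```bash
python3 -c "
from bench import r
print(r.close_job())"
```

```text
the job is handed in; nothing more can be done
None
```

I turned the heat knob back to its off stop, then four clicks clockwise, pressed the start button fully in and let it go, and handed the job in at about 15.5 s; no verdict came back, and the fourth click is judged from the turn angle and wrist torque because the knob has no pointer.

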